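Load a board cartridge and seat it in the bench press

ROBOT

A 6-joint arm with a two-finger parallel gripper is mounted at the origin on the work surface. World frame = base frame: x ahead of the robot, y to its left, z up, the work surface at z = 0. Lengths are in mm, angles in degrees, forces in N, time in s.
With the tool pointing down it reaches from about 275 to 1000 mm from the base axis. Payload 8.4 kg.
Tool frame: the origin (TCP) lies at the very end of the fingers, on their centre line; the grasp point (between the pads) lies 19 mm behind it; z points along the fingers, y is the line along which they close (so a half turn about z gives the same grasp; the last joint's range is limited). The gripper opens to 85 mm and grips with 20 to 120 N. Pads are 22 mm wide; open, the fingers measure 114 mm over their backs; the gripper's body (76 mm by 85 mm) begins 54 mm behind the grasp point. The pads swing forward as they close: fully open they stand 13 mm farther back than shut.
Start: joints at [73.717, 20.225, 93.587, -0, 66.188, -0.138], TCP at [173.802, 600.351, 231.281] pointing down, gripper open.
Joint ranges: [-150.9, 150.9], [-52.94, 120.26], [3.33, 152.33], [-74.26, 254.26], [0, 154.13], [-172.89, 172.89]. Speed limits (degrees/s): [127.2, 127.2, 159.86, 180, 180, 180].

INTERFACE

Orientations are given as a 3x3 rotation matrix whose columns are the frame's x, y, z axes.
In Python, from plant import state, vision, workorder gives the robot as it stands. The module is installed in compiled form; this text tells all that it offers.
- The arm moves only by the shell command python3 -m pendant 'ROWS' [FORCE]. ROWS is JSON, a list of rows, each a list of 3 entries, a list of its own where there are three numbers: the shift along the tool's x, y, z as a fraction of full scale, then the turn, a rotation vector about the tool's x, y, z as a fraction of full scale, then the opening, from 0 (shut) to 1 (fully open). In form: [[[x, y, z], [wx, wy, wz], jaw], ...]. A call has 1 to 20 rows; each row shifts and turns the commanded pose from where the row before left it, along the tool's axes as they then stand; what a row does not reach is not made up. Full scale, the value 1, is 0.15 m for a shift and 45 degrees for a turn. A row lasts 1/12 s, in which the tool goes at most 41.7 mm and 7.16 degrees, less where a joint would pass 70% of its speed; a pose out of reach is approached as far as the arm can. A call with a number of a shift or a turn outside -1 to 1 is refused whole. A call with a gripper value outside its range is refused whole. The fingers move at their own pace and stop on an object; FORCE is the grip in N (left out, the last holds). Time passes only in rows, so rows that do not move let the fingers close. It gives the time, the measured TCP pose, the force, the opening and the grip force at its end, in the units of the state.
- state(): the state, without advancing time (a new reading comes with each control period).
- vision.read_camera(name): name is "scene" or "top"; returns (picture, depth): 400x640x3 uint8, red, green, blue; 400x640 float32, mm along the optical axis (not along the pixel's ray), 0 where there is no reading.
- vision.camera_params(name): a dict with "fx", "fy", "cx", "cy" (pixels), "dist" ([k1, k2, p1, p2, k3] as OpenCV has them; the pictures are not rectified), "origin" and "orientation" of the camera in the world. Camera axes: x right, y up, looking along -z (the intrinsics and any distortion apply to the point x, -y, -z); pixel columns grow to the right and rows downward; lengths in mm; the calibration is good to about 2 mm. A picture is of the moment at which its call begins. camera_params takes no time and is no camera call.
- workorder.hand_in(): hands the job in; it is judged then, once.
The state is a dict: "time_s": time; "joints": joint angles; "joint_vel": joint speeds; "effort": joint torques, N m; "ee_pos": TCP position; "orientation": TCP orientation; "force": force on the tool from outside, world axes, zero at the start; "torque": the same for the moment, N m; "opening": opening from 0.0 (shut) to 1.0 (fully open); "gripper_force": force on a finger pad.
Only numpy, scipy, OpenCV 4.12 (cv2) and the standard library are available. Lean on these libraries where they do the work, as an engineer would, in place of code of your own. Each camera call takes 0.05 s, during which the arm holds its last target. There are 200 camera calls.

TASK

Take the orange board cartridge out of the rack and slide it, upright and either way round, down into the aluminium housing of the blue press until it rests on the connector. Then pull the press's red-handled lever down to press the cartridge fully home, and ease the lever slowly all the way back up to its stop without letting it snap back. Leave the white and blue cartridges in the rack, and do not knock over or shift the bottle or the screwdriver.

Things in the scene. Friction and masses are not known exactly. Their poses are not given: they have to be found in the camera images.
- orange_cartridge: orange board cartridge, upright block 26 mm thick (its x) x 84 mm wide (y) x 110 mm tall (z), 0.17 to 0.35 kg, green circuit boards on its broad faces; origin at the centre of its underside. Starts upright in one of the rack slots. The last 4 mm of its foot are 1 mm narrower on every side. Grip it across its thickness near the top.
- white_cartridge: white plastic board cartridge, same size as the orange one: 26 x 84 x 110 mm tall, upright in another slot of the rack; origin at the centre of its underside. Leave it in the rack.
- blue_cartridge: blue plastic board cartridge, same size as the orange one: 26 x 84 x 110 mm tall, upright in another slot of the rack; origin at the centre of its underside. Leave it in the rack.
- rack: grey fixed rack block 104 (x) x 190 (y) x 35 mm high; origin at the centre of its underside. Three slots at y = -66, 0, +66 mm, each 28 (y) x 86 mm (x), 25 mm deep: cartridges stand with underside 10 mm and top 120 mm above the bench, thin side along the rack's y, 40 mm free between neighbours.
- press: fixed blue press holding an upright aluminium housing (100 mm along y, 40 mm along x, rim 72 mm high); origin on the bench under the housing's centre, z up, lever behind (+x). Base plate x -50 to +110, y +-90, 8 mm thick. Two posts, 24 x 12 mm and 138 mm tall, at x = +85, y = +-77 mm.
- mouth (a point): centre of the housing's open mouth, 72 mm above the bench; axes as the press. The slot is 28 mm (x) x 86 mm (y); its top 8 mm flare out to 37 x 95 mm. Inside, a connector plate stops the cartridge's underside 20 mm above the bench; pressed fully home it is at 12 mm (top of the cartridge then at 122 mm, 50 mm proud of the rim).
- press_lever (a joint): lever angle, rad: 0 up at its stop (leaning 15 degrees back to +x), grows as the handle is pulled over to -x and down, 1.83 is level. A spring returns it to 0 (up to 12 N at the handle). A yoke of two 12 mm bars at y = +-62 mm; its 14 mm cross bar, 85 mm from the hinge, meets the top of the cartridge near 1.69 and has it fully home near 1.78.
- lever_hinge (a point): middle of the lever's hinge axis, which runs along the press's y, at x = +85 mm, 124 mm above the bench; axes as the press
- lever_grip (a point): centre of the lever's handle, a red sleeve of 18 mm diameter and 96 mm length along the press's y, free to spin, 160 mm from the hinge: at press x = +126 mm, height 279 mm when up, x = -75 mm, height about 131 mm when down
- connector (a joint): how far the connector in the housing is pushed down, m: 0 at the start, 0.008 fully home. It moves stiffly (10 N) and stays where it is left.
- cleaner_bottle: closed bottle, 44 mm diameter, 120 mm tall, upright on the bench; origin at the centre of its underside. Leave alone.
- screwdriver: screwdriver, 170 mm long, lying on the bench along its x, handle to its -x, about 30 mm high; origin on its underside. Leave alone.

How it is judged (in metres and radians):
On the way, in this order (a step that is already met when the one before it is completed fails the run):
1. the orange cartridge is in the housing, down on the connector (x of orange_cartridge in the frame of press between -0.004 and 0.004 m and y of orange_cartridge in the frame of press between -0.005 and 0.005 m and angle between the z axis of orange_cartridge and the z axis of press, either way round below 0.07 rad and angle between the x axis of orange_cartridge and the x axis of press, either way round below 0.07 rad and z of orange_cartridge in the frame of press below 0.0235 m), for 0.2 s.
2. the lever is pulled down (beyond 1.70 rad) and the connector is pressed home (value of joint press_lever above 1.7 rad and value of joint connector above 0.0062 m), for 0.1 s.
At the end, for the whole second after the job is handed in: Orange cartridge released and still in the housing, within 4 mm (thin way) and 5 mm (wide way) of its centre, upright and square to 0.07 rad, underside below 14.5 mm, connector pressed in over 6 mm; lever back within 0.12 rad of its upper stop (x of orange_cartridge in the frame of press between -0.004 and 0.004 m and y of orange_cartridge in the frame of press between -0.005 and 0.005 m and angle between the z axis of orange_cartridge and the z axis of press, either way round below 0.07 rad and angle between the x axis of orange_cartridge and the x axis of press, either way round below 0.07 rad and z of orange_cartridge in the frame of press below 0.0145 m and value of joint connector above 0.006 m and value of joint press_lever below 0.12 rad and linear speed of orange_cartridge below 0.02 m/s and contact force between the fingers and orange_cartridge below 0.1 N); the robot touches nothing.
It fails at once if the lever snaps back (returns faster than 2.5 rad/s) (velocity of joint press_lever below -2.5 rad/s).
It fails at once if the white or blue cartridge is moved by more than 20 mm (distance of any of white_cartridge, blue_cartridge from where it was at the start of the episode above 0.02 m).
It fails at once if the bottle is shifted by more than 30 mm or tipped by more than 0.4 rad (distance of cleaner_bottle from where it was at the start of the episode above 0.03 m or angle between cleaner_bottle's own z axis and vertical above 0.4 rad).
It fails at once if the screwdriver is shifted by more than 30 mm (distance of screwdriver from where it was at the start of the episode above 0.03 m).
It also fails if it takes over 72 s, if anything falls off the work surface, if the arm or the gripper's body presses on something with over 40 N, if the wrist force passes 120 N, or if a joint passes its speed limit or range.

## Working session

There is one attempt and no reset: what is moved stays moved. The work goes in short steps, Python scripts to look and compute and a shell command to move; the robot and the scene stay as the last step left them, time stands still between calls to the robot, and variables do not carry over. Pictures are saved under pics/ and viewed, at most 10 in all, crops included, and the job is handed in when it is done.

```bash
mkdir -p pics
cat > h.py <<'E'
import numpy as np, cv2
from plant import state, vision, workorder
def cam(n):
    p=vision.camera_params(n); rgb,d=vision.read_camera(n)
    return p,rgb,d
def cloud(p,d):
    K=np.array([[p['fx'],0,p['cx']],[0,p['fy'],p['cy']],[0,0,1.]])
    v,u=np.mgrid[:d.shape[0],:d.shape[1]]
    q=cv2.undistortPoints(np.stack([u.ravel(),v.ravel()],1).astype(np.float64)[:,None],K,np.array(p['dist'],float))[:,0]
    z=d.ravel(); c=np.stack([q[:,0]*z,-q[:,1]*z,-z],1)
    w=c@np.array(p['orientation']).T+np.array(p['origin'])
    w[z<=0]=np.nan
    return w.reshape(d.shape+(3,))
E
python3 - <<'E'
from h import *
for n in('scene','top'):
    p,r,d=cam(n); np.savez('/tmp/%s.npz'%n,r=r,d=d,w=cloud(p,d)); cv2.imwrite('pics/%s0.png'%n,r[:,:,::-1]); print(n,p['origin'],p['orientation'])
print(state())
E
```

```text
scene [1160.70663369   -4.18867036  929.65436824] [[ 0.01423881 -0.80511505  0.59294773]
 [ 0.99987301  0.0072205  -0.01420643]
 [ 0.00715643  0.59307472  0.80511562]]
top [ 391.84593903   37.09767587 1071.90690777] [[-0.13656993  0.96886116 -0.20653502]
 [-0.99062492 -0.13426359  0.02521025]
 [-0.0033049   0.2080417   0.97811437]]
{'time_s': 0.1, 'joints': array([ 7.37160748e+01,  2.02614093e+01,  9.36239293e+01, -1.99069093e-03,
        6.61893919e+01, -1.37233353e-01]), 'joint_vel': array([-0.05605043, -0.11672888,  0.02933063,  0.05243948, -0.0982018 ,
       -0.02730136]), 'effort': array([ 5.47869349e-04, -6.06358767e+01, -3.42819214e+01,  1.06679267e-04,
        3.99554454e-03,  2.16697657e-05]), 'ee_pos': array([173.69791597, 599.93047813, 230.61186536]), 'orientation': array([[-9.60556755e-01,  2.78083814e-01, -3.35208891e-04],
       [ 2.78084015e-01,  9.60555928e-01, -1.26088363e-03],
       [-2.86444425e-05, -1.30436653e-03, -9.99999149e-01]]), 'force': array([0.25633158, 0.47492173, 0.17566904]), 'torque': array([-0.0102472 ,  0.02003008, -0.06764516]), 'gripper_force': 0.0, 'opening': 1.0001057927790364}
```

View pics/scene0.png

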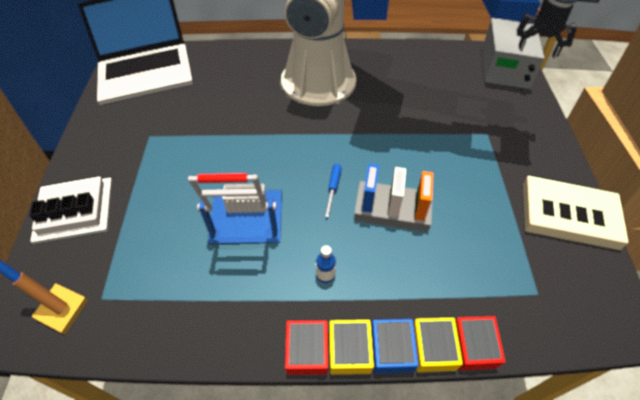

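View pics/top0.png

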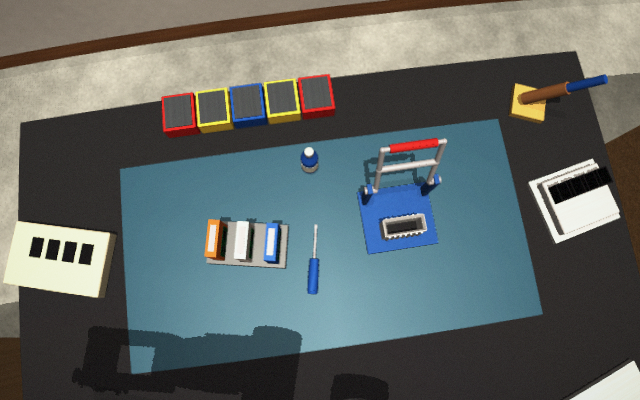

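The orange cartridge is the outermost in the rack (top 213,239; +y end). The press is at top (400,220), its lever up with the red grip at (415,146). The bottle is at (310,158) and the screwdriver at (315,260). Next I measure them.

```bash
cat > meas.py <<'E'
from h import *
def rect(P):
    P=P[:,:2].astype(np.float32); (c,s,a)=cv2.minAreaRect(P); b=cv2.boxPoints((c,s,a))
    e=b[1]-b[0]; f=b[2]-b[1]; L=e if np.hypot(*e)>np.hypot(*f) else f
    return np.round(c,1),np.round(s,1),'longdir',round(np.degrees(np.arctan2(L[1],L[0]))%180,2),len(P)
if __name__=='__main__':
  for n in('top','scene'):
    D=np.load('/tmp/%s.npz'%n); w=D['w']; r=D['r'].astype(int); z=w[:,:,2]
    hsv=cv2.cvtColor(D['r'],cv2.COLOR_RGB2HSV)
    X,Y=w[:,:,0],w[:,:,1]
    def show(name,m):
        m=m.astype(np.uint8); k,l,st,_=cv2.connectedComponentsWithStats(m)
        for i in range(1,k):
            if st[i,4]>25:
                P=w[l==i]; print(n,name,*rect(P),'z',np.round(np.percentile(P[:,2],[5,50,95]),1), 'mean',np.round(P.mean(0),1))
    bench=(X>100)&(X<800)&(abs(Y)<500)
    show('cart tops',bench&(z>112)&(z<128))
    show('rim',bench&(z>66)&(z<77))
    H,S,V=[hsv[:,:,i] for i in range(3)]
    show('red',bench&((H<6)|(H>174))&(S>150)&(V>100)&(z>200))
    show('crossbar',bench&(z>190)&(z<225))
    show('blueplate',bench&(H>105)&(H<125)&(S>150)&(z>3)&(z<13))
    show('rack',bench&(z>30)&(z<39))
    show('low',bench&(z>8)&(z<33)&~((z>30)&(z<39)))
E
python3 meas.py
```

```text
top cart tops [707.5  13.1] [18.7 21. ] longdir 172.15 72 z [116.  121.2 124.3] mean [706.8  13.1 120.8]
top cart tops [536.  253.5] [28.  84.7] longdir 168.69 484 z [117.  121.7 124.8] mean [535.5 252.8 121.5]
top cart tops [523.5 187.9] [27.2 84.2] longdir 168.47 472 z [118.1 121.8 124.5] mean [523.  187.5 121.5]
top cart tops [510.4 123. ] [26.2 83.9] longdir 168.95 461 z [118.5 121.8 124.5] mean [509.7 122.8 121.7]
top rim [696.5  13.2] [42.2 22.3] longdir 89.12 39 z [67.4 73.6 76.4] mean [693.2  13.2  72.6]
top rim [ 512.9 -189.7] [ 44.6 102.6] longdir 91.18 311 z [67.  71.5 75.2] mean [ 513.4 -189.    71.3]
top red [ 637.2 -186.7] [17.1 95. ] longdir 91.48 397 z [283.  287.4 290.3] mean [ 636.4 -186.8  287.1]
top crossbar [ 617.5 -185.7] [ 17.9 134.7] longdir 90.2 440 z [197.6 213.5 217.8] mean [ 617.2 -183.6  212.3]
top blueplate [ 541.7 -188.5] [159.9 180.2] longdir 90.98 3007 z [ 6.6  9.8 12.3] mean [ 543.8 -185.9    9.6]
top rack [523.5 188.8] [192.1 105. ] longdir 79.14 1296 z [33.3 36.3 38.6] mean [514.1 178.8  36.2]
top low [691.1  16.1] [38.1 11. ] longdir 79.97 31 z [1
[... 2019 characters left out ...]
ne rack [ 531.4 -173.7] [55.2  8.2] longdir 89.5 47 z [30.5 34.4 38.5] mean [ 531.5 -173.4   34.4]
scene rack [721.3  11.1] [40.8 12.9] longdir 89.39 30 z [30.6 34.  38.3] mean [723.6  12.1  34.5]
scene low [113.8   0.7] [ 27.6 135.3] longdir 90.12 200 z [ 9.2 13.3 16.4] mean [111.2  -0.3  13. ]
scene low [465.1  32.3] [ 25.  169.7] longdir 168.42 313 z [13.7 22.6 27.6] mean [446.1  37.   21.5]
scene low [ 542.2 -188.9] [159.2 179.2] longdir 91.03 1800 z [ 8.2  9.8 21.7] mean [ 560.7 -188.4   11. ]
scene low [572.7 179.7] [191.1   5.8] longdir 78.89 384 z [ 8.9 19.  28.9] mean [572.7 180.6  19. ]
scene low [720.3  11.1] [41.5 16.4] longdir 88.72 73 z [10.  20.1 28.5] mean [723.4  10.6  19.8]
```

Everything agrees with the stated sizes:

| Item | Position (mm) | Angle |
|---|---|---|
| Press origin | (512.4, −189.1) | yaw ≈ 1° |
| Orange cartridge centre | (536, 253.5) | thin axis at 78.8° |
| Lever grip | (638, −187) | – |

I'll move above the orange cartridge with the jaw part open, since a fully open finger would hit the white one.

```bash
cat > go.py <<'E'
# usage: go.py x y z [yaw of tool y]: remaining shift (tool axes, full-scale units) and turn
import sys; from h import *
s=state(); R=s['orientation']; t=np.array([float(a) for a in sys.argv[1:4]])
print('t',round(s['time_s'],2),'pos',np.round(s['ee_pos'],1),'yaw',round(np.degrees(np.arctan2(R[1,1],R[0,1])),2),'z',np.round(R[:,2],3),'J',np.round(s['joints'],1),'F',np.round(s['force'],1),'op',round(s['opening'],3),'gf',round(s['gripper_force'],1))
print('shift',np.round(R.T@(t-s['ee_pos'])/150,4))
if len(sys.argv)>4:
    d=(float(sys.argv[4])-np.degrees(np.arctan2(R[1,1],R[0,1]))+180)%360-180; print('wz',round(-d/45,4))
E
python3 -m pendant '[[[0,0,0],[0,0,-0.11],0.65],[[-0.2,-0.128,0],[0,0,0],0.65],[[-0.2,-0.128,0],[0,0,0],0.65],[[-0.2,-0.128,0],[0,0,0],0.65],[[-0.2,-0.128,0],[0,0,0],0.65],[[-0.2,-0.128,0],[0,0,0],0.65],[[-0.2,-0.128,0],[0,0,0],0.65],[[-0.2,-0.128,0],[0,0,0],0.65],[[-0.2,-0.128,0],[0,0,0],0.65],[[-0.2,-0.128,0],[0,0,0],0.65],[[-0.2,-0.128,0],[0,0,0],0.65],[[-0.2,-0.128,0],[0,0,0],0.65],[[-0.2,-0.128,0],[0,0,0],0.65],[[-0.2,-0.128,0],[0,0,0],0.65],[[-0.2,-0.128,0],[0,0,0],0.65],[[0,0,0],[0,0,0],0.65],[[0,0,0],[0,0,0],0.65]]'
python3 go.py 536 253.5 84 78.8
```

```text
time_s: 1.52
ee_pos: [534.4, 253.7, 230.8]
orientation: [[-0.98, 0.197, -0.001], [0.197, 0.98, -0.0], [0.001, -0.0, -1.0]]
force: [-0.3, 1.0, -0.9]
opening: 0.648
gripper_force: 0.0
t 1.52 pos [534.4 253.7 230.8] yaw 78.62 z [-0.001 -0.    -1.   ] J [ 25.2  17.3  97.8   0.   64.9 -53.4] F [-0.3  1.  -0.9] op 0.648 gf 0.0
shift [-0.0112  0.0013  0.9785]
wz -0.0039
```

```bash
python3 -m pendant '[[[-0.011,0.001,0.2],[0,0,-0.004],0.65],[[0,0,0.2],[0,0,0],0.65],[[0,0,0.2],[0,0,0],0.65],[[0,0,0.2],[0,0,0],0.65],[[0,0,0.09],[0,0,0],0.65],[[0,0,0.09],[0,0,0],0.65],[[0,0,0],[0,0,0],0.65],[[0,0,0],[0,0,0],0.65]]'
python3 go.py 536 253.5 84 78.8
```

```text
time_s: 2.18
ee_pos: [534.0, 255.6, 83.8]
orientation: [[-0.982, 0.19, -0.002], [0.19, 0.982, -0.001], [0.002, -0.001, -1.0]]
force: [-0.3, -0.5, 0.4]
opening: 0.651
gripper_force: 0.0
t 2.18 pos [534.  255.6  83.8] yaw 79.04 z [-0.002 -0.001 -1.   ] J [ 25.4  27.4 104.1   0.   48.5 -53.6] F [-0.3 -0.5  0.4] op 0.651 gf 0.0
shift [-0.0159 -0.011  -0.0015]
wz 0.0054
```

```bash
python3 -m pendant '[[[0,0,0],[0,0,0],0.3],[[0,0,0],[0,0,0],0.15],[[0,0,0],[0,0,0],0.05],[[0,0,0],[0,0,0],0.05],[[0,0,0],[0,0,0],0.05],[[0,0,0],[0,0,0],0.05],[[0,0,0],[0,0,0],0.05],[[0,0,0],[0,0,0],0.05],[[0,0,0],[0,0,0],0.05]]' 60
python3 go.py 536 253.5 84 78.8
```

```text
time_s: 2.93
ee_pos: [535.8, 255.2, 85.6]
orientation: [[-0.982, 0.191, 0.001], [0.191, 0.982, 0.001], [-0.001, 0.001, -1.0]]
force: [-2.5, -1.0, 6.9]
opening: 0.297
gripper_force: 59.4
t 2.93 pos [535.8 255.2  85.6] yaw 78.98 z [ 0.001  0.001 -1.   ] J [ 25.3  27.3 104.1   0.   48.5 -53.7] F [-2.5 -1.   6.9] op 0.297 gf 59.4
shift [-0.0036 -0.0109  0.0106]
wz 0.0039
```

```bash
python3 -m pendant '[[[0,0,-0.05],[0,0,0],0.05],[[0,0,-0.08],[0,0,0],0.05],[[0,0,-0.12],[0,0,0],0.05],[[0,0,-0.15],[0,0,0],0.05],[[0,0,-0.15],[0,0,0],0.05],[[0,0,-0.15],[0,0,0],0.05],[[0,0,-0.15],[0,0,0],0.05],[[0,0,-0.1],[0,0,0],0.05],[[0,0,-0.05],[0,0,0],0.05],[[0,0,0],[0,0,0],0.05]]'
python3 go.py 512.4 -189.1 235 1
```

```text
time_s: 3.77
ee_pos: [536.1, 255.4, 236.9]
orientation: [[-0.982, 0.191, 0.003], [0.191, 0.982, 0.002], [-0.003, 0.002, -1.0]]
force: [1.0, 0.6, -2.4]
opening: 0.292
gripper_force: 59.1
t 3.77 pos [536.1 255.4 236.9] yaw 78.98 z [ 0.003  0.002 -1.   ] J [ 25.3  17.1  97.4   0.   65.4 -53.7] F [ 1.   0.6 -2.4] op 0.292 gf 59.1
shift [-0.411  -2.9388  0.0071]
wz 1.7329
```

```bash
python3 -m pendant '[[[-0.029,-0.21,0],[0,0,0],0.05],[[-0.029,-0.21,0],[0,0,0],0.05],[[-0.029,-0.21,0],[0,0,0],0.05],[[-0.029,-0.21,0],[0,0,0],0.05],[[-0.029,-0.21,0],[0,0,0],0.05],[[-0.029,-0.21,0],[0,0,0],0.05],[[-0.029,-0.21,0],[0,0,0],0.05],[[-0.029,-0.21,0],[0,0,0],0.05],[[-0.029,-0.21,0],[0,0,0],0.05],[[-0.029,-0.21,0],[0,0,0],0.05],[[-0.029,-0.21,0],[0,0,0],0.05],[[-0.029,-0.21,0],[0,0,0],0.05],[[-0.029,-0.21,0],[0,0,0],0.05],[[-0.029,-0.21,0],[0,0,0],0.05],[[0,0,0],[0,0,0],0.05]]'
python3 -m pendant '[[[0,0,0],[0,0,0.124],0.05],[[0,0,0],[0,0,0.124],0.05],[[0,0,0],[0,0,0.124],0.05],[[0,0,0],[0,0,0.124],0.05],[[0,0,0],[0,0,0.124],0.05],[[0,0,0],[0,0,0.124],0.05],[[0,0,0],[0,0,0.124],0.05],[[0,0,0],[0,0,0.124],0.05],[[0,0,0],[0,0,0.124],0.05],[[0,0,0],[0,0,0.124],0.05],[[0,0,0],[0,0,0.124],0.05],[[0,0,0],[0,0,0.124],0.05],[[0,0,0],[0,0,0.124],0.05],[[0,0,0],[0,0,0.121],0.05],[[0,0,0],[0,0,0],0.05],[[0,0,0],[0,0,0],0.05]]'
python3 go.py 512.4 -189.1 235 1
```

```text
time_s: 5.02
ee_pos: [509.9, -194.1, 233.3]
orientation: [[-0.981, 0.194, -0.001], [0.194, 0.981, -0.002], [0.001, -0.002, -1.0]]
force: [-0.0, 0.2, -1.7]
opening: 0.293
gripper_force: 60.1
time_s: 6.35
ee_pos: [510.3, -189.2, 233.5]
orientation: [[-0.02, 1.0, -0.001], [1.0, 0.02, 0.001], [0.001, -0.001, -1.0]]
force: [-0.5, -0.2, -1.8]
opening: 0.292
gripper_force: 60.0
t 6.35 pos [ 510.3 -189.2  233.5] yaw 1.17 z [-0.001  0.001 -1.   ] J [-20.5  13.  103.3   0.   63.8 -21.7] F [-0.5 -0.2 -1.8] op 0.292 gf 60.0
shift [ 0.0004  0.0143 -0.0102]
wz 0.0039
```

```bash
cat > car.py <<'E'
# estimate held cartridge & press from both cameras
import sys; from meas import *
import warnings; warnings.filterwarnings('ignore')
for n in('top','scene'):
    p,r,d=cam(n); w=cloud(p,d); X,Y,z=[w[:,:,i] for i in range(3)]
    hsv=cv2.cvtColor(r,cv2.COLOR_RGB2HSV); H,S,V=[hsv[:,:,i].astype(int) for i in range(3)]
    near=(abs(X-512)<110)&(abs(Y+189)<110)
    m=near&(H>5)&(H<20)&(S>150)&(V>90)&(z>20)
    if m.sum()>20:
        P=w[m]; print(n,'orange',m.sum(),*rect(P),'z',np.round(np.percentile(P[:,2],[1,99]),1)); 
        top=P[P[:,2]>np.percentile(P[:,2],99)-8]; print('  toppart',*rect(top))
    g=near&(H>40)&(H<85)&(S>80)&(z>60)
    if g.sum()>20:
        P=w[g]; print(n,'green',g.sum(),'mean',np.round(P.mean(0),1),'range',np.round(np.percentile(P,[2,98],axis=0),1).tolist())
        q=P-P.mean(0); nrm=np.linalg.svd(q,full_matrices=False)[2][2]; print('  normal',np.round(nrm,3))
    for a,b,k in((5,13,'plate'),(66,77,'rim')):
        mm=near&(z>a)&(z<b)&(S<90 if k=='rim' else (H>105)&(H<125)&(S>150))
        if mm.sum()>30: print(n,k,*rect(w[mm]))
    if len(sys.argv)>1:
        c=r[120:300,300:520] if n=='top' else r[130:270,150:350]
        cv2.imwrite('pics/%s_%s.png'%(n,sys.argv[1]),cv2.resize(c,None,fx=3,fy=3,interpolation=2)[:,:,::-1])
E
python3 car.py a
```

```text
top orange 188 [ 509.9 -163.4] [26.1 32.7] longdir 92.7 188 z [228.3 272.6]
  toppart [ 510.1 -163.4] [25.6 32.7] longdir 92.7 151
top green 42 mean [ 504.  -168.9  252.5] range [[493.3, -188.1, 186.2], [558.5, -152.0, 391.1]]
  normal [-0.294 -0.949  0.117]
top plate [ 541.6 -176.2] [159.6 154.3] longdir 0.83 2238
top rim [ 511.5 -187.6] [98.7 42.3] longdir 89.23 179
scene orange 716 [ 535.1 -187.7] [78.9 83.7] longdir 91.36 716 z [165.4 324. ]
  toppart [ 565.2 -199.1] [ 1.9 19.2] longdir 178.78 9
scene green 308 mean [ 522.9 -188.2  206.2] range [[520.5, -220.3, 184.9], [525.6, -158.4, 225.4]]
  normal [-0.997 -0.014  0.077]
scene plate [ 541.7 -188.4] [160.3 177.4] longdir 90.85 2146
scene rim [ 510.4 -188.7] [100.9  44.2] longdir 89.19 190
```

```bash
python3 -m pendant '[[[0.0,0.012,0.18],[0,0,0.004],0.05],[[0,0,0.18],[0,0,0],0.05],[[0,0,0.14],[0,0,0],0.05],[[0,0,0.05],[0,0,0],0.05],[[0,0,0],[0,0,0],0.05],[[0,0,0],[0,0,0],0.05]]'
python3 go.py 512 -188.9 95 1; python3 car.py b
```

```text
time_s: 6.95
ee_pos: [512.8, -189.6, 152.2]
orientation: [[-0.015, 1.0, -0.0], [1.0, 0.015, 0.0], [0.0, -0.0, -1.0]]
force: [0.4, 0.3, -1.2]
opening: 0.295
gripper_force: 60.1
t 6.95 pos [ 512.8 -189.6  152.2] yaw 0.87 z [-0.  0. -1.] J [-20.4  18.6 107.4  -0.   54.  -21.3] F [ 0.4  0.3 -1.2] op 0.295 gf 60.1
shift [ 0.0049 -0.0054  0.3813]
wz -0.003
top orange 128 [ 512.9 -163.7] [26.3 32.3] longdir 91.94 128 z [178.6 191.1]
  toppart [ 513.  -163.7] [26.  32.3] longdir 91.94 122
top green 21 mean [ 501.2 -169.9  140.4] range [[498.0, -189.6, 105.2], [525.2, -154.0, 308.9]]
  normal [-0.992 -0.048  0.121]
top plate [ 541.4 -165.2] [159.6 133.4] longdir 0.84 1986
top rim [ 499.6 -166.1] [75.2 39.5] longdir 58.71 125
scene orange 301 [ 523.9 -184.6] [77.1 80.5] longdir 119.47 301 z [108.5 232.3]
  toppart [ 574.9 -200.5] [0.8 4.4] longdir 174.39 4
scene green 104 mean [ 524.  -188.1  110. ] range [[521.8, -221.1, 101.3], [526.1, -159.2, 121.7]]
  normal [ 0.996  0.011 -0.086]
scene plate [ 541.6 -188.5] [160.2 177.8] longdir 90.69 2162
scene rim [ 524.3 -183.8] [ 33.5 105.5] longdir 112.14 86
```

View pics/scene_b.png

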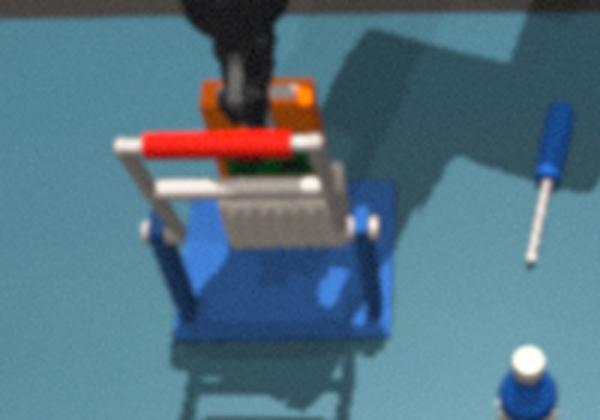

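The crop shows the orange cartridge held squarely just above the housing mouth (near 280,180), with the lever well behind it. I'll start the insertion slowly.

```bash
python3 -m pendant '[[[0.003,-0.004,0.03],[0,0,0],0.05],[[0,0,0.03],[0,0,0],0.05],[[0,0,0.03],[0,0,0],0.05],[[0,0,0.03],[0,0,0],0.05],[[0,0,0.03],[0,0,0],0.05],[[0,0,0],[0,0,0],0.05]]'
python3 go.py 512 -188.9 95 1
```

```text
time_s: 7.55
ee_pos: [511.7, -189.0, 128.3]
orientation: [[-0.014, 1.0, -0.001], [1.0, 0.014, 0.0], [0.0, -0.001, -1.0]]
force: [1.2, 0.0, -2.6]
opening: 0.294
gripper_force: 60.0
t 7.55 pos [ 511.7 -189.   128.3] yaw 0.82 z [-0.001  0.    -1.   ] J [-20.4  20.3 108.5   0.   51.2 -21.3] F [ 1.2  0.  -2.6] op 0.294 gf 60.0
shift [0.0003 0.0022 0.2218]
wz -0.004
```

```bash
python3 -m pendant '[[[0,0,0.04],[0,0,0],0.05],[[0,0,0.04],[0,0,0],0.05],[[0,0,0.04],[0,0,0],0.05],[[0,0,0.04],[0,0,0],0.05],[[0,0,0.03],[0,0,0],0.05],[[0,0,0],[0,0,0],0.05]]'
python3 go.py 512 -188.9 95 1
```

```text
time_s: 8.05
ee_pos: [511.7, -189.0, 99.7]
orientation: [[-0.014, 1.0, -0.001], [1.0, 0.014, 0.0], [0.0, -0.001, -1.0]]
force: [0.7, -1.4, -2.6]
opening: 0.296
gripper_force: 60.0
t 8.05 pos [ 511.7 -189.    99.7] yaw 0.82 z [-0.001  0.    -1.   ] J [-20.4  22.7 109.6   0.   47.8 -21.2] F [ 0.7 -1.4 -2.6] op 0.296 gf 60.0
shift [0.0005 0.0018 0.0313]
wz -0.004
```

```bash
python3 -m pendant '[[[0,0,0.012],[0,0,0],0.05],[[0,0,0.01],[0,0,0],0.05],[[0,0,0],[0,0,0],0.05],[[0,0,0],[0,0,0],0.05]]'
python3 go.py 512 -188.9 95 1
```

```text
time_s: 8.38
ee_pos: [511.9, -189.1, 97.6]
orientation: [[-0.014, 1.0, -0.0], [1.0, 0.014, -0.0], [-0.0, -0.0, -1.0]]
force: [-0.9, 0.8, -1.6]
opening: 0.298
gripper_force: 60.0
t 8.38 pos [ 511.9 -189.1   97.6] yaw 0.82 z [-0. -0. -1.] J [-20.4  22.9 109.6  -0.   47.5 -21.2] F [-0.9  0.8 -1.6] op 0.298 gf 60.0
shift [0.0013 0.0006 0.017 ]
wz -0.004
```

Still hanging free about 2 mm above the connector, so I'll release it and back off upward.

```bash
python3 -m pendant '[[[0,0,0.01],[0,0,0],0.05],[[0,0,0],[0,0,0],0.45],[[0,0,0],[0,0,0],0.6],[[0,0,0],[0,0,0],0.6],[[0,0,0],[0,0,0],0.6],[[0,0,-0.06],[0,0,0],0.6],[[0,0,-0.15],[0,0,0],0.6],[[0,0,-0.25],[0,0,0],0.6],[[0,0,-0.25],[0,0,0],0.6],[[0,0,-0.25],[0,0,0],0.6],[[0,0,-0.25],[0,0,0],0.6],[[0,0,-0.25],[0,0,0],0.6],[[0,0,-0.1],[0,0,0],0.6],[[0,0,0],[0,0,0],0.6],[[0,0,0],[0,0,0],0.6]]'
python3 go.py 638 -187 345 1; python3 car.py c
```

```text
time_s: 9.63
ee_pos: [512.1, -189.2, 331.3]
orientation: [[-0.014, 1.0, 0.002], [1.0, 0.014, -0.001], [-0.001, 0.002, -1.0]]
force: [-0.0, 0.2, -0.4]
opening: 0.605
gripper_force: 0.0
t 9.63 pos [ 512.1 -189.2  331.3] yaw 0.82 z [ 0.002 -0.001 -1.   ] J [-20.4   8.3  96.4  -0.   75.1 -21.2] F [-0.   0.2 -0.4] op 0.605 gf 0.0
shift [ 0.0024  0.8394 -0.0896]
wz -0.0041
top orange 274 [ 512.3 -188.9] [26.3 84.8] longdir 90.52 274 z [ 98.  136.1]
  toppart [ 512.3 -188.9] [26.3 84.8] longdir 90.52 237
top green 35 mean [ 511.3 -167.3  317.6] range [[494.9, -222.6, 64.0], [552.7, -121.9, 682.2]]
  normal [-0.868 -0.488  0.09 ]
top plate [ 541.8 -188.7] [159.9 180.2] longdir 91.07 2976
top rim [ 528.6 -214.6] [ 86.2 164.9] longdir 122.91 175
scene orange 227 [ 511.6 -188.2] [28.9 81.5] longdir 90.55 227 z [ 98.2 131.8]
  toppart [ 511.2 -187.8] [28.7 81.3] longdir 93.41 49
scene plate [ 541.6 -188.7] [161.8 177.8] longdir 90.97 2152
scene rim [ 515.6 -188.8] [ 40.6 101.8] longdir 95.76 109
```

View pics/scene_c.png

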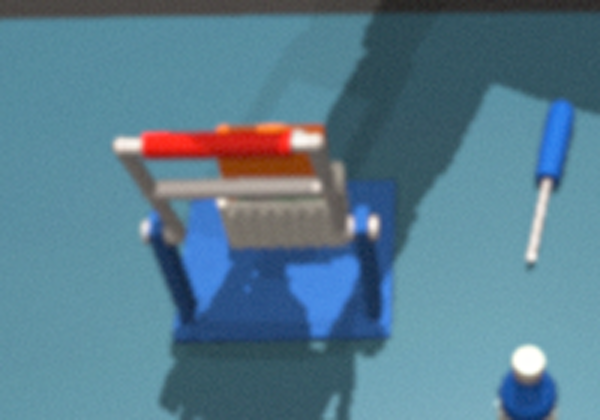

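The cartridge stands squarely in the housing: centre (512.3, −188.9), top ≈130 mm, within 0.5 mm of the press origin. Next, go above the lever handle and down over it.

```bash
python3 -m pendant '[[[0,0,-0.09],[0,0,0],0.6],[[0.001,0.21,0],[0,0,-0.004],0.6],[[0.001,0.21,0],[0,0,0],0.6],[[0,0.21,0],[0,0,0],0.6],[[0,0.21,0],[0,0,0],0.6],[[0,0,0],[0,0,0],0.6],[[0,0,0],[0,0,0],0.6],[[0,0,0.18],[0,0,0],0.6],[[0,0,0.18],[0,0,0],0.6],[[0,0,0.14],[0,0,0],0.6],[[0,0,0.06],[0,0,0],0.6],[[0,0,0],[0,0,0],0.6],[[0,0,0],[0,0,0],0.6]]'
python3 go.py 638 -187 261 1
```

```text
time_s: 10.82
ee_pos: [637.4, -186.8, 259.7]
orientation: [[-0.017, 1.0, -0.001], [1.0, 0.017, 0.0], [0.0, -0.001, -1.0]]
force: [-0.1, 0.0, 0.3]
opening: 0.602
gripper_force: 0.0
t 10.82 pos [ 637.4 -186.8  259.7] yaw 0.99 z [-0.001  0.    -1.   ] J [-16.5  22.4  86.7  -0.   71.  -17.4] F [-0.1  0.   0.3] op 0.602 gf 0.0
shift [-0.0015  0.004  -0.0089]
wz -0.0003
```

```bash
python3 -m pendant '[[[0,0,0],[0,0,0],0.35],[[0,0,0],[0,0,0],0.1],[[0,0,0],[0,0,0],0.1],[[0,0,0],[0,0,0],0.05],[[0,0,0],[0,0,0],0.05],[[0,0,0],[0,0,0],0.05],[[0,0,0],[0,0,0],0.05],[[0,0,0],[0,0,0],0.05]]' 60
python3 - <<'E'
from h import *
s=state(); print(s['ee_pos'],s['opening'],s['gripper_force'],s['force'])
# arc steps in tool axes (tool y=+press x, tool z=down), full-scale units, from angle 0
a=lambda q:np.array([-160*np.sin(q-np.radians(15)), 160*np.cos(q-np.radians(15))])
qs=np.arange(0,1.85,0.1)
for q0,q1 in zip(qs[:-1],qs[1:]):
    d=a(q1)-a(q0); print('%.1f'%q1,round(d[0]/150,4),round(-d[1]/150,4))
E
```

```text
time_s: 11.48
ee_pos: [638.5, -186.9, 261.1]
orientation: [[-0.017, 1.0, 0.002], [1.0, 0.017, -0.001], [-0.001, 0.002, -1.0]]
force: [-2.4, 0.2, 6.0]
opening: 0.192
gripper_force: 58.4
[ 638.458122   -186.91941868  261.09428311] 0.19157074596180082 58.377238512039185 [-2.39197305  0.15464797  6.01174038]
0.1 -0.1042 -0.0224
0.2 -0.106 -0.0119
0.3 -0.1066 -0.0013
0.4 -0.1062 0.0094
0.5 -0.1047 0.0199
0.6 -0.1022 0.0303
0.7 -0.0987 0.0404
0.8 -0.0942 0.05
0.9 -0.0887 0.0592
1.0 -0.0824 0.0677
1.1 -0.0752 0.0756
1.2 -0.0673 0.0827
1.3 -0.0587 0.089
1.4 -0.0495 0.0944
1.5 -0.0398 0.0989
1.6 -0.0297 0.1024
1.7 -0.0194 0.1048
1.8 -0.0088 0.1063
```

Handle gripped (opening ≈ 16–18 mm, as expected). Pull along the arc.

```bash
python3 -m pendant '[[[0,-0.104,-0.022],[0,0,0],0.05],[[0,-0.106,-0.012],[0,0,0],0.05],[[0,-0.107,-0.001],[0,0,0],0.05],[[0,-0.106,0.009],[0,0,0],0.05],[[0,-0.105,0.02],[0,0,0],0.05],[[0,-0.102,0.03],[0,0,0],0.05],[[0,-0.099,0.04],[0,0,0],0.05],[[0,-0.094,0.05],[0,0,0],0.05],[[0,-0.089,0.059],[0,0,0],0.05],[[0,-0.082,0.068],[0,0,0],0.05],[[0,0,0],[0,0,0],0.05]]'
cat > lev.py <<'E'
from h import *
s=state(); R=np.array([[np.cos(.0171),-np.sin(.0171)],[np.sin(.0171),np.cos(.0171)]])
p=R.T@(s['ee_pos'][:2]-[512.2,-189]); dx,dz=p[0]-85,s['ee_pos'][2]+19-124
print('press xy',np.round(p,1),'lever angle',round(np.arctan2(-dx,dz)+np.radians(15),3),'radius',round(np.hypot(dx,dz),1),'F',np.round(s['force'],1),'op',round(s['opening'],3),'t',round(s['time_s'],2))
E
python3 lev.py
```

```text
time_s: 12.4
ee_pos: [486.5, -189.2, 223.0]
orientation: [[-0.017, 1.0, -0.002], [1.0, 0.017, -0.0], [0.0, -0.002, -1.0]]
force: [-5.7, 2.3, 9.9]
opening: 0.189
gripper_force: 60.5
press xy [-25.7   0.2] lever angle 1.015 radius 161.8 F [-5.7  2.3  9.9] op 0.189 t 12.4
```

```bash
python3 -m pendant '[[[0,-0.075,0.076],[0,0,0],0.05],[[0,-0.067,0.083],[0,0,0],0.05],[[0,-0.059,0.089],[0,0,0],0.05],[[0,-0.05,0.094],[0,0,0],0.05],[[0,-0.04,0.099],[0,0,0],0.05],[[0,-0.03,0.102],[0,0,0],0.05],[[0,-0.01,0.052],[0,0,0],0.05],[[0,-0.009,0.052],[0,0,0],0.05],[[0,-0.003,0.032],[0,0,0],0.05],[[0,-0.003,0.032],[0,0,0],0.05],[[0,-0.003,0.032],[0,0,0],0.05],[[0,0,0],[0,0,0],0.05],[[0,0,0],[0,0,0],0.05]]'
python3 lev.py; python3 car.py d
```

```text
time_s: 13.48
ee_pos: [436.7, -190.0, 114.5]
orientation: [[-0.017, 1.0, -0.001], [1.0, 0.017, 0.001], [0.001, -0.001, -1.0]]
force: [-15.0, 7.2, 39.9]
opening: 0.187
gripper_force: 64.0
press xy [-75.5   0.3] lever angle 1.773 radius 160.7 F [-15.    7.2  39.9] op 0.187 t 13.48
top orange 145 [ 511.8 -184. ] [25.7 74.8] longdir 90.73 145 z [101.2 134.3]
  toppart [ 510.7 -179.5] [66.8 19.4] longdir 87.47 12
top plate [ 541.8 -188.5] [159.4 179.5] longdir 91.03 2268
top rim [ 537.6 -210.4] [ 64.9 159.3] longdir 123.51 100
scene orange 447 [ 520.7 -187.6] [13.6 83.3] longdir 92.73 447 z [ 73.4 124.4]
  toppart [ 520.7 -188. ] [11.6 81.5] longdir 91.05 116
scene green 22 mean [ 523.2 -185.9   73.5] range [[521.1, -219.1, 69.3], [524.7, -158.4, 76.6]]
  normal [-0.934 -0.011  0.357]
scene plate [ 541.7 -188.5] [159.7 178. ] longdir 90.79 2159
scene rim [ 514.6 -190.6] [41.1 98.8] longdir 94.62 152
```

View pics/scene_d.png

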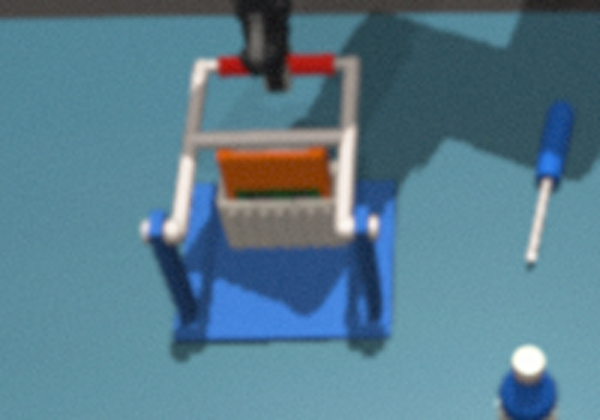

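The crop shows the lever down with its cross bar on the orange cartridge (270,140). The cartridge top has dropped about 7.4 mm, and the rising force suggests the end of travel. I'll give it one small extra push and check.

```bash
python3 -m pendant '[[[0,0,0.012],[0,0,0],0.05],[[0,0,0],[0,0,0],0.05],[[0,0,0],[0,0,0],0.05],[[0,0,0],[0,0,0],0.05]]'
python3 lev.py; python3 car.py | grep 'scene orange'
```

```text
time_s: 13.92
ee_pos: [436.8, -190.1, 113.9]
orientation: [[-0.017, 1.0, -0.0], [1.0, 0.017, 0.0], [0.0, -0.0, -1.0]]
force: [-20.4, 9.6, 56.2]
opening: 0.187
gripper_force: 65.8
press xy [-75.4   0.2] lever angle 1.777 radius 160.6 F [-20.4   9.6  56.2] op 0.187 t 13.92
scene orange 451 [ 520.5 -187.6] [13.7 84. ] longdir 91.82 451 z [ 74.9 124.1]
```

Force rises without motion, so it is fully home. Now ease the lever back up.

```bash
python3 -m pendant '[[[0,0,-0.012],[0,0,0],0.05],[[0,0.003,-0.032],[0,0,0],0.05],[[0,0.003,-0.032],[0,0,0],0.05],[[0,0.003,-0.032],[0,0,0],0.05],[[0,0.009,-0.052],[0,0,0],0.05],[[0,0.01,-0.052],[0,0,0],0.05],[[0,0.015,-0.051],[0,0,0],0.05],[[0,0.015,-0.051],[0,0,0],0.05],[[0,0.04,-0.099],[0,0,0],0.05],[[0,0.05,-0.094],[0,0,0],0.05],[[0,0.059,-0.089],[0,0,0],0.05],[[0,0.067,-0.083],[0,0,0],0.05],[[0,0.075,-0.076],[0,0,0],0.05],[[0,0,0],[0,0,0],0.05]]'
python3 lev.py
```

```text
time_s: 15.18
ee_pos: [491.5, -189.2, 227.3]
orientation: [[-0.017, 1.0, 0.003], [1.0, 0.017, -0.0], [-0.0, 0.003, -1.0]]
force: [-9.9, 4.0, 16.5]
opening: 0.189
gripper_force: 61.2
press xy [-20.7   0.2] lever angle 0.975 radius 161.6 F [-9.9  4.  16.5] op 0.189 t 15.18
```

```bash
python3 -m pendant '[[[0,0.082,-0.068],[0,0,0],0.05],[[0,0.089,-0.059],[0,0,0],0.05],[[0,0.094,-0.05],[0,0,0],0.05],[[0,0.099,-0.04],[0,0,0],0.05],[[0,0.102,-0.03],[0,0,0],0.05],[[0,0.105,-0.02],[0,0,0],0.05],[[0,0.106,-0.009],[0,0,0],0.05],[[0,0.107,0.001],[0,0,0],0.05],[[0,0.053,0.006],[0,0,0],0.05],[[0,0.053,0.006],[0,0,0],0.05],[[0,0.052,0.011],[0,0,0],0.05],[[0,0.052,0.011],[0,0,0],0.05],[[0,0,0],[0,0,0],0.05],[[0,0,0],[0,0,0],0.05]]'
python3 lev.py
```

```text
time_s: 16.35
ee_pos: [638.6, -186.9, 261.0]
orientation: [[-0.018, 1.0, 0.001], [1.0, 0.018, -0.001], [-0.001, 0.001, -1.0]]
force: [-1.6, 1.2, 10.1]
opening: 0.191
gripper_force: 60.8
press xy [ 1.265e+02 -1.000e-01] lever angle 0.002 radius 161.4 F [-1.6  1.2 10.1] op 0.191 t 16.35
```

Lever is at its stop. Open and withdraw upward.

```bash
python3 -m pendant '[[[0,0,0],[0,0,0],0.35],[[0,0,0],[0,0,0],0.6],[[0,0,0],[0,0,0],0.6],[[0,0,0],[0,0,0],0.6],[[0,0,0],[0,0,0],0.6],[[0,0,-0.1],[0,0,0],0.6],[[0,0,-0.2],[0,0,0],0.6],[[0,0,-0.2],[0,0,0],0.6],[[0,0,-0.2],[0,0,0],0.6],[[0,0,-0.1],[0,0,0],0.6],[[0,0,0],[0,0,0],0.6],[[0,0,0],[0,0,0],0.6],[[0,0,0],[0,0,0],0.6]]'
python3 car.py e
python3 - <<'E'
from meas import *
p,r,d=cam('scene'); w=cloud(p,d); hsv=cv2.cvtColor(r,cv2.COLOR_RGB2HSV); X,Y,z=[w[:,:,i] for i in range(3)]
m=((hsv[:,:,0]<6)|(hsv[:,:,0]>174))&(hsv[:,:,1]>150)&(z>100)&(abs(X-560)<150)&(abs(Y+189)<100); print('red',rect(w[m]),np.percentile(z[m],[5,50,95]))
E
```

```text
time_s: 17.43
ee_pos: [637.5, -186.6, 378.1]
orientation: [[-0.017, 1.0, -0.002], [1.0, 0.017, 0.0], [0.001, -0.002, -1.0]]
force: [0.6, 0.1, -0.7]
opening: 0.595
gripper_force: 0.0
top orange 279 [ 511.9 -188.8] [25.7 84.2] longdir 90.52 279 z [ 87.1 127.2]
  toppart [ 511.8 -188.6] [25.7 83.9] longdir 90.26 237
top plate [ 541.8 -188.7] [159.6 180.5] longdir 90.93 2953
top rim [ 528.4 -214.9] [ 85. 164.] longdir 123.54 178
scene orange 175 [ 522.4 -193.5] [ 6.2 69.8] longdir 92.58 175 z [ 99.4 123.5]
  toppart [ 522.6 -193.5] [ 6.  69.3] longdir 92.34 59
scene plate [ 541.2 -188.9] [160.5 178.6] longdir 90.76 2153
scene rim [ 516.2 -188.7] [ 42.3 103. ] longdir 98.22 112
red (array([ 590.4, -179.9]), array([ 91.4, 123.2]), 'longdir', np.float32(173.23), 366) [279.40844134 285.45153648 288.23357445]
```

View pics/scene_e.png

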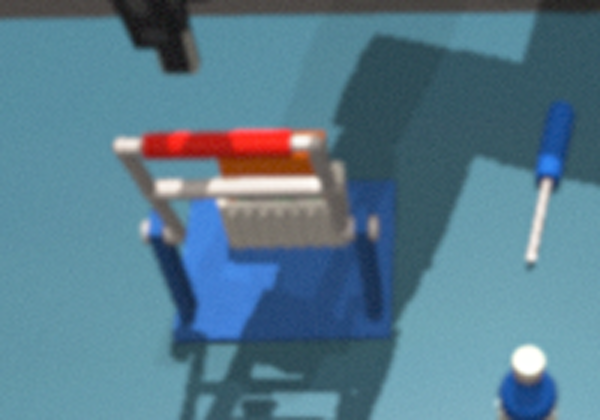

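The crop shows the lever fully up: red grip at (215,143), as at the start, with median height 285.5. The cartridge is home in the housing at (512, −189), the gripper is clear, and the bottle and screwdriver are unmoved.

```bash
python3 -c "
from plant import workorder; print(workorder.hand_in())"
```

```text
the job is handed in; nothing more can be done
None
```

The job is handed in, but no verdict came back: by my measurements the orange cartridge is pressed fully home in the housing, the lever was eased back up to its stop, the gripper is clear, and the bottle and screwdriver look unmoved (the white and blue cartridges weren't re-measured).

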